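Close the reader and hold its shutter half open

ROBOT

A 7-joint arm with a two-finger parallel gripper is mounted at the origin on a cart in front of the work surface, level with it; the furniture and walls round the work are solid. World frame = base frame: x ahead of the robot, y to its left, z up, the work surface at z = 0. Lengths are in m, angles in rad, forces in N, time in s.
With the tool pointing down it reaches from about 0.4 to 0.875 m from the base axis. Payload 19.3 kg.
Tool frame: the origin (TCP) lies on the mounting face of the last link; the fingertips stand 173 mm ahead of it and the grasp point (between the pads) lies 155 mm ahead of it; z points along the fingers, y is the line along which they close (so a half turn about z gives the same grasp; the last joint's range is limited). The gripper opens to 85 mm and grips with 20 to 120 N. Pads are 22 mm wide; open, the fingers measure 114 mm over their backs; the gripper's body (76 mm by 85 mm) begins 54 mm behind the grasp point. The pads swing forward as they close: fully open they stand 13 mm farther back than shut.
Start: joints at [1.145, 0.521, -0.036, 1.599, 0.021, 1.021, -0.113], TCP at [0.218, -0.586, 0.405] pointing down, gripper open.
Joint ranges: [-2.91, 2.91], [-0.3, 2.13], [-1.5, 1.42], [0.17, 2.43], [-1.26, 4.41], [0.16, 1.93], [-2.52, 2.52]. Speed limits (rad/s): [1.89, 1.89, 2.39, 2.39, 3.01, 3.01, 3.01].

INTERFACE

Orientations are given as [roll, pitch, yaw] about the fixed x, y, z axes, in that order (R = Rz(yaw) Ry(pitch) Rx(roll)).
In Python, from workcell import bot, vision gives the robot as it stands.
- The arm moves only by the shell command python3 -m creep 'ROWS' [FORCE]. ROWS is JSON, a list that holds one entry, the list of rows, each a list of 7 numbers: the opening, from -1 (shut) to 1 (fully open), then the shift along the tool's x, y, z in cm, then the turn, a rotation vector about the tool's x, y, z in rad. In form: [[[grip, tx, ty, tz, rx, ry, rz], ...]]. A call has 1 to 12 rows; each row shifts and turns the commanded pose from where the row before left it, along the tool's axes as they then stand; what a row does not reach is not made up. A row lasts 1/8 s, in which the tool goes at most 62.5 mm and 10.7 degrees, less where a joint would pass 70% of its speed; a pose out of reach is approached as far as the arm can. A call with a gripper value outside its range is refused whole. The fingers move at their own pace and stop on an object; FORCE is the grip in N (left out, the last holds). Time passes only in rows, so rows that do not move let the fingers close. It gives the time, the measured TCP pose, the force, the opening and the grip force at its end, in the units of the state.
- bot.observe(): the state, without advancing time (a new reading comes with each control period).
- vision.grab_frame(name): name is "scene" or "top" or "wrist"; returns a dict with "image" (384x512x3 uint8, blue, green, red), "depth" (384x512 float32, m along the optical axis (not along the pixel's ray), 0 where there is no reading), "fovy" (degrees; the focal length in pixels is half the picture's height over the tangent of half this angle, whatever the lens; pixels are square), "cx", "cy" (the principal point, pixels), "cam_to_world" (4x4, takes a point from camera to world coordinates); the wrist camera has in their place "tool_from_camera" (4x4, takes a point from camera to tool coordinates, whose origin is the TCP and whose axes are the flange's). Camera axes: x right, y down, z forward; pixel columns grow to the right and rows downward; lengths in m; the calibration is good to about 2 mm. The wrist camera is an equidistant fisheye: a pixel r from the principal point sees the ray r / f radians off the axis. A picture is of the moment at which its call begins: read the wrist's pose just before it.
- bot.job_done(): hands the job in; it is judged then, once.
The state is a dict: "clock": time; "qpos": joint angles; "qd": joint speeds; "joint_efforts": joint torques, N m; "position": TCP position; "tool_rot": TCP orientation; "force": force on the tool from outside, world axes, zero at the start; "moment": the same for the moment, N m; "grip_width": finger opening in m; "finger_force": force on a finger pad.
Only numpy, scipy, OpenCV 4.12 (cv2) and the standard library are available. Lean on these libraries where they do the work, as an engineer would, in place of code of your own. Each camera call takes 0.05 s, during which the arm holds its last target. There are 200 camera calls.

TASK

Press the hinged lid of the plate reader down until it snaps past its catch and is fully shut, keeping the shutter beside it closed until then. After that slide the spring-loaded shutter by its upright tab to half of its travel, so that the pointer stands at the long middle mark and half of the window is uncovered, and finish while still holding it there: do not let go, the spring would close it. Leave the bottles and glasses beside the reader where they stand.

Things in the scene. Friction and masses are not known exactly. Their poses are not given: they have to be found in the camera images.
- reader: Grey desktop plate reader, a low box 140 (x) x 220 (y) x 50 mm high, fast on the desk. Origin: centre of its underside; x from front to back (away from the robot at yaw 0), y to its left, z up. Coordinates below are mm in this frame. Left half (y 0 to 110): sample chamber with a dish, under the lid. Right half: deck at z 50 with window and shutter.
- window (a point): Centre of the window under the shutter, (-29, -52, 50); it spans x -58 to 0, y -70 to -34. Aluminium rails beside it: tops at z 57, y -82 to -22. Black marks beside the rails at x -29 (closed), 1 (long: half) and 31 (fully open) give the place of the tab's pointer. Steel spring tube on the right edge: top z 60, y -107 to -93.
- lid (a joint): Lid angle, rad: 0 shut, positive open (front edge rises); starts 0.45 to 0.85. Grey lid 145 x 106 x 7 mm, hinged at its back edge; a friction hinge (0.13 N m) keeps it at any angle. At about 0.07 rad a sprung ball catch at the front edge resists: 8 to 12 N at the pad to get past, more nearer the hinge; below about 0.02 rad it snaps shut and stays.
- lid_hinge (a point): Middle of the lid's hinge line, fixed in the reader at (64, 55, 54); the lid turns about the reader's y axis. The lid's upper face is 4 mm above this line when shut (z 58), spans y 2 to 108 and reaches 141 mm from the hinge to the front. It can be swung down by pushing from above on its upper face.
- lid_pad (a point): Centre of the ribbed black pressing pad on top of the lid by its front edge, 122 mm from the hinge line and 5 mm above it; with the lid shut it is at (-58, 55, 59) in the reader's frame. Moves with the lid.
- shutter (a joint): Shutter travel in m: 0 closed (start), 0.030 half, 0.060 fully open. It opens along the reader's +x (towards its back). A spring pulls it closed: 3.9 N at 0, 7.8 N at half, 11.7 N fully open, and closes it if it is let go.
- grip_tab: The shutter, a black plate 68 x 44 x 4 mm, with its black upright tab, to be pinched or pushed: 10 mm thick along the sliding direction, 30 mm wide across it, top 30 mm above the deck; foot 16 x 36 mm, up to 6 mm above the deck; thin pointer across at 8 mm. Origin: on the deck under its middle, (-29 + travel, -52, 50) in the reader's frame, axes parallel to the reader's.
- tab_top (a point): Middle of the tab's top edge, at (-29 + travel, -52, 80) in the reader's frame. Only the tab stands above z 60 on the right half.
- amber_a: Bystander, leave alone: brown glass bottle with black cap, 34 x 34 x 83 mm, loose, standing 50 mm or more to one side of the reader. Origin: centre of its underside.
- vial_c: Bystander, leave alone: clear vial with black cap, 28 x 28 x 71 mm, loose, standing 50 mm or more to one side of the reader. Origin: centre of its underside.
- beaker: Bystander, leave alone: clear beaker, 53 x 53 x 70 mm, loose, standing 50 mm or more to one side of the reader. Origin: centre of its underside.
- jar_glass: Bystander, leave alone: clear glass jar, 55 x 55 x 68 mm, loose, standing 50 mm or more to one side of the reader. Origin: centre of its underside.

How it is judged:
On the way, in this order (a step that is already met when the one before it is completed fails the run):
1. the lid is snapped shut while the shutter is still closed (value of joint lid below 0.025 rad and value of joint shutter below 0.006 m), for 0.2 s.
2. the fingers hold the shutter at half travel (value of joint lid below 0.025 rad and value of joint shutter between 0.025 and 0.035 m and contact force between the fingers and grip_tab above 3 N), for 0.5 s.
At the end, for the whole second after the job is handed in: The lid is latched shut (under 0.025 rad) and the fingers hold the tab (contact over 3 N) with the shutter at rest at half travel, 30 mm within 5 mm (all of step 2 and velocity of joint shutter between -0.01 and 0.01 m/s); the arm keeps its last pose, push and grip.
It fails at once if the shutter is opened more than 8 mm while the lid is not shut (value of joint shutter above 0.008 m and value of joint lid above 0.04 rad).
It fails at once if the amber_a is pushed more than 30 mm or tipped over (distance of amber_a from where it was at the start of the episode above 0.03 m or angle between amber_a's own z axis and vertical above 0.5 rad).
It fails at once if the vial_c is pushed more than 30 mm or tipped over (distance of vial_c from where it was at the start of the episode above 0.03 m or angle between vial_c's own z axis and vertical above 0.5 rad).
It fails at once if the beaker is pushed more than 30 mm or tipped over (distance of beaker from where it was at the start of the episode above 0.03 m or angle between beaker's own z axis and vertical above 0.5 rad).
It fails at once if the jar_glass is pushed more than 30 mm or tipped over (distance of jar_glass from where it was at the start of the episode above 0.03 m or angle between jar_glass's own z axis and vertical above 0.5 rad).
It also fails if it takes over 42 s, if anything falls off the work surface, if the arm or the gripper's body presses on something with over 40 N, if the wrist force passes 120 N, or if a joint passes its speed limit or range.

## Working session

There is one attempt and no reset: what is moved stays moved. The work goes in short steps, Python scripts to look and compute and a shell command to move; the robot and the scene stay as the last step left them, time stands still between calls to the robot, and variables do not carry over. Pictures are saved under pics/ and viewed, at most 10 in all, crops included, and the job is handed in when it is done.

```bash
ls; mkdir -p pics
python3 - <<'E'
from workcell import bot, vision
import cv2,numpy as np
s=bot.observe();print({k:np.round(v,3).tolist() for k,v in s.items()})
ims=[]
for n in("scene","top"):
    f=vision.grab_frame(n);np.savez(f"{n}0.npz",**f);print(n,f["fovy"],f["cx"],f["cy"],np.round(f["cam_to_world"],3).tolist())
    cv2.imwrite(f"pics/{n}0.png",f["image"])
E
```

```text
pics
{'clock': 0.0, 'qpos': [1.145, 0.522, -0.036, 1.6, 0.021, 1.021, -0.113], 'qd': [0.001, -0.002, 0.0, -0.001, -0.0, 0.0, -0.0], 'joint_efforts': [0.001, -92.71, 1.98, -36.992, 0.018, 0.008, 0.0], 'position': [0.218, -0.586, 0.404], 'tool_rot': [-3.14, 0.0, 0.356], 'force': [0.302, -0.423, 0.231], 'moment': [0.011, 0.039, -0.003], 'finger_force': 0.0, 'grip_width': 0.086}
scene 57.59889697469252 251.19796104128721 189.6517169783775 [[-0.502, -0.596, 0.627, 0.1], [-0.865, 0.334, -0.375, 0.383], [0.014, -0.73, -0.683, 0.667], [0.0, 0.0, 0.0, 1.0]]
top 47.68940813879914 255.13699242131275 184.68891096878298 [[0.011, -0.995, 0.104, 0.516], [-1.0, -0.013, -0.02, 0.057], [0.021, -0.104, -0.994, 1.246], [0.0, 0.0, 0.0, 1.0]]
```

View pics/scene0.png

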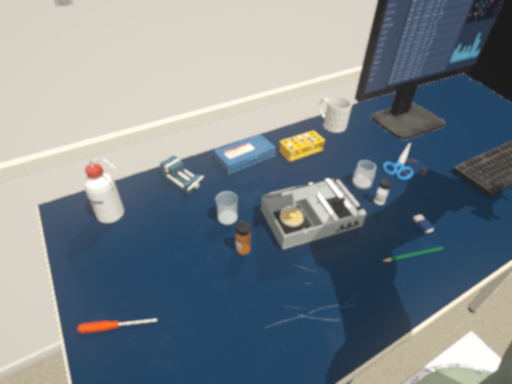

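View pics/top0.png

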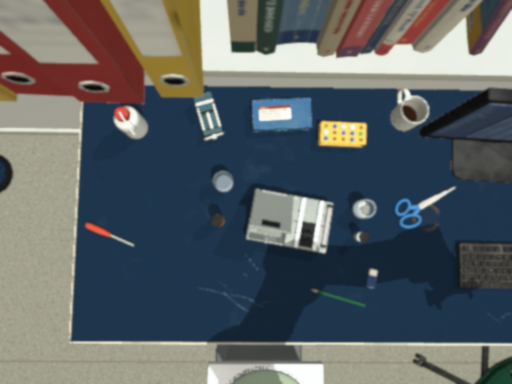

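Scene view: the reader is at about (313,212), with the dish visible under the open lid. Top view: the reader is at about (290,220), the amber bottle and one glass on its left (218,220 and 222,180), and the vial and the other glass on its right (360,237 and 363,208). Next I'll enlarge the reader.

```bash
cat > h.py <<'E'
import numpy as np,cv2
def load(n): return dict(np.load(n+".npz"))
def foc(f): return 192/np.tan(np.radians(float(f["fovy"]))/2)
def ray(f,u,v):
    T=f["cam_to_world"];d=T[:3,:3]@np.array([(u-f["cx"])/foc(f),(v-f["cy"])/foc(f),1]);return T[:3,3],d
def onplane(f,u,v,z):
    o,d=ray(f,u,v);return o+d*(z-o[2])/d[2]
def cloud(f):
    v,u=np.mgrid[:384,:512];z=f["depth"];c=np.stack([(u-f["cx"])/foc(f)*z,(v-f["cy"])/foc(f)*z,z,np.ones_like(z)],-1)
    return (c@f["cam_to_world"].T)[...,:3]
E
python3 - <<'E'
from h import *
t=load("top0");s=load("scene0")
a=cv2.resize(t["image"][175:265,235:345],None,fx=7,fy=6.6,interpolation=3)
cv2.imwrite("pics/tc.png",cv2.resize(t["image"][175:265,235:345],None,fx=6,fy=6,interpolation=3))
cv2.imwrite("pics/sc.png",cv2.resize(s["image"][170:255,250:375],None,fx=6,fy=6,interpolation=3))
P=cloud(t)
for (u,v) in [(290,220),(260,215),(265,240),(275,200),(310,220),(320,240),(222,180),(218,220),(363,208),(360,237),(60,70),(150,60),(300,20)]: print(u,v,np.round(P[v,u],3))
m=(P[...,2]>0.03)&(P[...,2]<.2)&(t["depth"]>0);m=m.astype(np.uint8);m[:150]=0;m[:,:200]=0;m[:,390:]=0;m[265:]=0
n,l,st,c=cv2.connectedComponentsWithStats(m)
for i in range(1,n):
    if st[i,4]>20:
        p=P[l==i];print(st[i],np.round(np.median(p,0),3),p.min(0).round(3),p.max(0).round(3))
E
```

```text
290 220 [ 0.542 -0.057  0.122]
260 215 [0.554 0.021 0.124]
265 240 [0.489 0.004 0.052]
275 200 [ 0.596 -0.02   0.081]
310 220 [ 0.545 -0.12   0.046]
320 240 [ 0.49  -0.146  0.053]
222 180 [0.657 0.127 0.005]
218 220 [0.541 0.132 0.079]
363 208 [ 0.581 -0.276  0.014]
360 237 [ 0.5   -0.252  0.069]
60 70 [0.663 0.234 0.847]
150 60 [0.672 0.148 0.854]
300 20 [0.74  0.002 0.802]
[214 171  19  20 111] [0.659 0.124 0.067] [0.625 0.096 0.035] [0.675 0.146 0.078]
[ 247  189   87   64 3835] [ 0.546 -0.069  0.059] [ 0.458 -0.183  0.032] [0.629 0.054 0.161]
[354 199  23  20 210] [ 0.578 -0.261  0.055] [ 0.552 -0.299  0.03 ] [ 0.605 -0.245  0.073]
[211 214  14  13 136] [0.541 0.134 0.084] [0.525 0.118 0.033] [0.557 0.15  0.089]
[356 232  14  10 117] [ 0.502 -0.259  0.071] [ 0.489 -0.276  0.03 ] [ 0.513 -0.249  0.077]
```

View pics/tc.png

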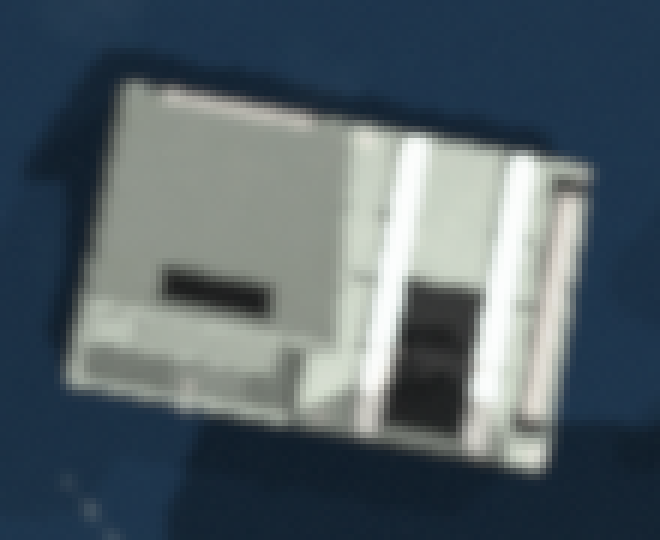

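View pics/sc.png

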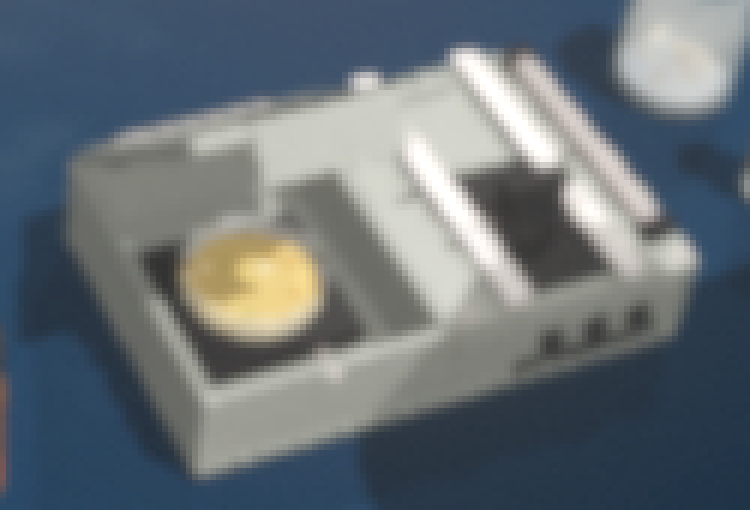

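The top crop shows the reader's corners at about (67,385), (548,470), (592,165) and (122,80). The lid pad is at (215,290) and the shutter with its tab at (435,360). In the scene crop the lid is nearly edge-on and the tab is at about (515,190).

```bash
cat >> h.py <<'E'
def fit2(A,B): # rigid 2D A(model)->B
    ca,cb=A.mean(0),B.mean(0);a=A-ca;b=B-cb
    th=np.arctan2((a[:,0]*b[:,1]-a[:,1]*b[:,0]).sum(),(a*b).sum())
    R=np.array([[np.cos(th),-np.sin(th)],[np.sin(th),np.cos(th)]]);return th,R,cb-R@ca,np.linalg.norm(a@R.T-b,axis=1)
def crosspoint(rs):
    A=0;b=0
    for o,d in rs:
        d=d/np.linalg.norm(d);M=np.eye(3)-np.outer(d,d);A=A+M;b=b+M@o
    x=np.linalg.solve(A,b);return x,[np.linalg.norm((np.eye(3)-np.outer(d,d)/(d@d))@(x-o)) for o,d in rs]
E
python3 - <<'E'
from h import *
t=load("top0");s=load("scene0")
tp=lambda x,y:((x+.5)/6-.5+235,(y+.5)/6-.5+175)
sp=lambda x,y:((x+.5)/6-.5+250,(y+.5)/6-.5+170)
C=[(67,387),(546,472),(592,163)];M=np.array([[-70,110],[-70,-110],[70,-110]])/1000
B=np.array([onplane(t,*tp(*c),.05)[:2] for c in C])
th,R,o,e=fit2(M,B);print("top",np.degrees(th),th,o,e*1000)
S=[(203,398),(690,265)];
B2=np.array([onplane(s,*sp(*c),.05)[:2] for c in S]);print("scene",(o+M[:2]@R.T-B2)*1000, fit2(M[:2],B2)[:3])
for a,b in [(C[0],S[0]),(C[1],S[1])]: print(crosspoint([ray(t,*tp(*a)),ray(s,*sp(*b))]))
P=cloud(t);m=np.zeros((384,512),bool)
pts=np.array([tp(130,120),tp(325,150),tp(310,270),tp(115,240)]).astype(np.int32)
mm=np.zeros((384,512),np.uint8);cv2.fillConvexPoly(mm,pts,1)
p=P[mm>0];q=(p[:,:2]-o)@R; c=np.polyfit(q[:,0],p[:,2],1);print("lid",np.arctan(-c[0]),c,"z at hinge",np.polyval(c,.064),np.std(np.polyval(c,q[:,0])-p[:,2]))
P2=cloud(t);d=P[230:245,318:324].reshape(-1,3);print("deck z",np.median(d,0))
u,v=tp(215,290);print("pad",((P[int(v),int(u)][:2]-o)@R,P[int(v),int(u)][2]))
np.savez("pose.npz",th=th,o=o)
E
```

```text
top -9.078160548315289 -0.15844379159275554 [ 0.54238559 -0.06378733] [0.93388351 1.53534466 1.56988339]
scene [[-6.28241116 -1.81604007]
 [-1.30082936 -8.83132699]] (np.float64(-0.18661414613889488), array([[ 0.98263805,  0.1855329 ],
       [-0.1855329 ,  0.98263805]]), array([ 0.5458387 , -0.06040623]))
(array([0.49214215, 0.05861716, 0.05519581]), [np.float64(0.0023029959204025462), np.float64(0.002302995920402521)])
(array([ 0.4572191 , -0.15976141,  0.04548991]), [np.float64(0.0041046196145416835), np.float64(0.00410461961454174)])
lid 1.1069554316605852 [-1.99903394  0.15632595] z at hinge 0.02838777669410697 0.06702078842100773
deck z [ 0.4984177  -0.14743645  0.05227454]
pad (array([-0.01562045,  0.05800355]), np.float64(0.14250100342183236))
```

```bash
python3 -m creep '[[[1,4.2,-3.9,-0.4,0,0,0],[1,4.2,-3.9,-0.4,0,0,0],[1,4.2,-3.9,-0.4,0,0,0],[1,4.2,-3.9,-0.4,0,0,0],[1,4.2,-3.9,-0.4,0,0,0],[1,4.2,-3.9,-0.4,0,0,0],[1,4.2,-3.9,-0.4,0,0,0],[1,4.2,-3.9,-0.4,0,0,0],[1,4.2,-3.9,-0.4,0,0,0],[1,4.2,-3.9,-0.4,0,0,0]]]'
python3 -m creep '[[[-1,0,0,0,0,0,-0.176],[-1,0,0,0,0,0,-0.176],[-1,0,0,0,0,0,-0.176],[-1,0,0,0,0,0,-0.176],[-1,0,0,0,0,0,-0.176],[-1,0,0,0,0,0,-0.176],[-1,0,0,0,0,0,0],[-1,0,0,0,0,0,0]]]'
python3 - <<'E'
from workcell import bot, vision
import cv2,numpy as np
s=bot.observe();print(s["clock"],s["position"],s["tool_rot"],np.round(s["qpos"],2))
f=vision.grab_frame("wrist");np.savez("w1.npz",**f,pos=s["position"],rot=s["tool_rot"]);print(f["fovy"],f["cx"],f["cy"],np.round(f["tool_from_camera"],3))
cv2.imwrite("pics/w1.png",cv2.resize(f["image"],(800,600),interpolation=3))
E
```

```text
clock: 1.35
position: [0.476, -0.0723, 0.4448]
tool_rot: [3.141, 0.0, 0.356]
force: [0.8, -1.2, 0.1]
grip_width: 0.086
finger_force: 0.0
clock: 2.35
position: [0.4755, -0.0741, 0.4446]
tool_rot: [-3.141, -0.0, 1.407]
force: [0.4, -0.6, -0.7]
grip_width: 0.0
finger_force: 0.0
2.35 [ 0.47551353 -0.07408048  0.44461577] [-3.14137219e+00 -1.71658139e-05  1.40740192e+00] [ 0.43  0.27 -0.48  1.9   0.15  1.   -0.28]
65.70646984690485 258.0036822258509 187.68130785086151 [[-0.    -0.956 -0.294  0.075]
 [ 1.    -0.    -0.    -0.001]
 [ 0.    -0.294  0.956  0.03 ]
 [ 0.     0.     0.     1.   ]]
```

View pics/w1.png

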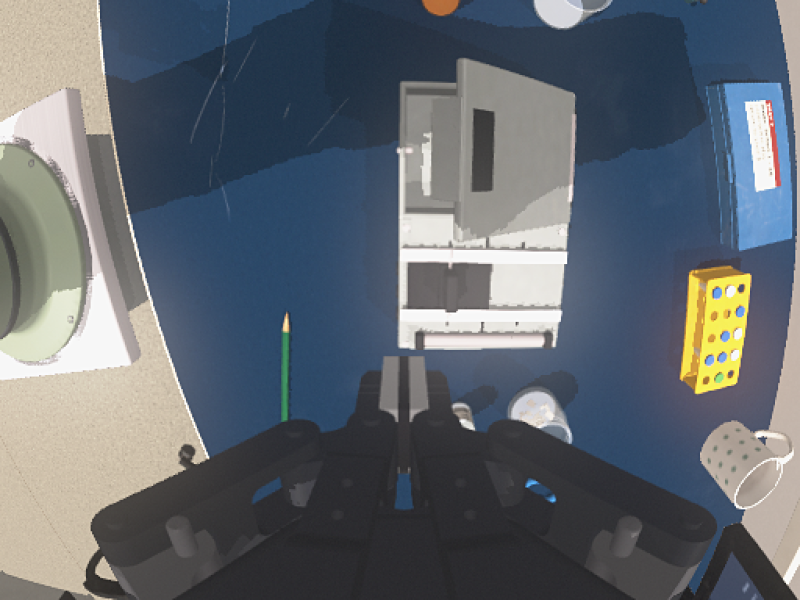

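The wrist view shows the reader aligned with the image. Corners are at (399,349), (556,348) and (400,83); the pad centre is at (483,150) and the tab top at about (452,287).

```bash
cat >> h.py <<'E'
from scipy.spatial.transform import Rotation as Ro
def wray(f,u,v):
    x,y=u-f["cx"],v-f["cy"];r=np.hypot(x,y);a=r/foc(f)
    d=np.array([np.sin(a)*x/r,np.sin(a)*y/r,np.cos(a)]);Rw=Ro.from_euler("xyz",f["rot"]).as_matrix();T=f["tool_from_camera"]
    return f["pos"]+Rw@T[:3,3],Rw@T[:3,:3]@d
def wpl(f,u,v,z):
    o,d=wray(f,u,v);return o+d*(z-o[2])/d[2]
def wdep(f,u,v):
    o,d=wray(f,u,v);r=np.hypot(u-f["cx"],v-f["cy"])/foc(f);z=f["depth"][int(round(v)),int(round(u))];return o+d*z/np.cos(r)
E
python3 - <<'E'
from h import *
t=load("top0");w=load("w1")
tp=lambda x,y:((x+.5)/6-.5+235,(y+.5)/6-.5+175)
wp=lambda x,y:((x+.5)/1.5625-.5,(y+.5)/1.5625-.5)
M=np.array([[-70,-110],[70,-110],[-70,110]])/1000
B=np.array([wpl(w,*wp(*c),.05)[:2] for c in [(399,349),(556,349),(400,82)]])
th,R,o,e=fit2(M,B);print("wrist",th,o,e*1000)
for m,c in zip(M,[(399,349),(556,349),(400,82)]): print(wdep(w,*wp(c[0]+4*(1 if c[0]<450 else -1),c[1]-(5 if c[1]>200 else -5))))
toR=lambda p:np.r_[(p[:2]-o)@R,p[2]]*1000
x,e=crosspoint([ray(t,*tp(215,290)),wray(w,*wp(483,150))]);print("pad 2view",toR(x),e,"depth",toR(wdep(w,*wp(483,150))))
print("tab 2view",[toR(k) if len(k)==3 else k for k in crosspoint([ray(t,*tp(432,350)),wray(w,*wp(452,286))])[:1]])
for c in [(450,270),(452,278),(452,286),(452,294),(452,302)]: print("tab",toR(wdep(w,*wp(*c))))
for c in [(465,65),(465,150),(465,225),(520,90),(520,150),(520,220),(560,150)]:
    q=toR(wdep(w,*wp(*c)));print("lid",q,np.arctan2(q[2]-54,64-q[0]))
E
```

```text
wrist -0.1716722785025876 [ 0.54403427 -0.06352141] [0.40541891 0.50542591 0.36749489]
[ 0.46085403 -0.15484975  0.05179665]
[ 0.58759615 -0.1735102   0.06071232]
[0.49593293 0.05249289 0.05062107]
pad 2view [-20.19105546  56.10591923 139.99032009] [np.float64(0.0004849872122467433), np.float64(0.0004849872122467198)] depth [-21.16853767  56.47711794 144.5175323 ]
tab 2view [array([-26.96226553, -50.81400023,  57.08000426])]
tab [-30.51797821 -35.04599714  67.84874512]
tab [-30.20894453 -37.81412999  81.25393725]
tab [-29.99149276 -44.00181592  81.37450726]
tab [-29.676368   -50.49084403  80.70520814]
tab [-29.53924591 -56.52345215  81.71575563]
lid [-33.78535437 104.23775538 155.94880381] 0.8062400995842613
lid [-33.04266568  55.93137903 154.69872712] 0.8038851623130066
lid [-31.78693009  13.25916218 153.97760551] 0.8068016083858147
lid [  7.7082292   98.07559439 114.52676637] 0.8216350641148304
lid [  8.83962879  58.19759566 113.19347914] 0.8206522185276793
lid [ 11.54282607  11.1794631  110.6551644 ] 0.8238532181058207
lid [50.30214963 61.07115406 73.4436388 ] 0.9570632480062131
```

```bash
python3 -m creep '[[[-1,3.85,2.55,0,0,0,0.008],[-1,3.85,2.55,0,0,0,0],[-1,0,0,5.3,0,0,0],[-1,0,0,5.3,0,0,0],[-1,0,0,0,0,0,0]]]' 40
python3 -m creep '[[[-1,0,-0.6,1.6,0,0,0],[-1,0,-0.6,1.6,0,0,0],[-1,0,-0.7,1.6,0,0,0],[-1,0,-0.5,1.4,0,0,0],[-1,0,-0.6,1.4,0,0,0],[-1,0,-0.2,0.8,0,0,0],[-1,0,-0.2,0.8,0,0,0],[-1,0,0,0,0,0,0],[-1,0,0,0,0,0,0]]]'
python3 - <<'E'
from workcell import bot, vision
from h import *
s=bot.observe()
f=vision.grab_frame("wrist");np.savez("w2.npz",**f,pos=s["position"],rot=s["tool_rot"])
cv2.imwrite("pics/w2.png",f["image"])
o=np.array([.5440,-.0635]);R=np.array([[.9853,.1708],[-.1708,.9853]]);print((s["position"][:2]-o)@R*1000,s["position"][2]-.173)
E
```

```text
clock: 3.02
position: [0.5375, -0.0062, 0.3362]
tool_rot: [-3.136, 0.001, 1.403]
force: [-0.6, -0.4, 0.6]
grip_width: -0.0002
finger_force: 0.0
clock: 4.15
position: [0.5051, -0.0007, 0.247]
tool_rot: [3.141, -0.0, 1.404]
force: [0.5, -0.2, 1.2]
grip_width: 0.0
finger_force: 0.0
[-49.09853521  55.26723938] 0.07398827647435621
```

View pics/w2.png

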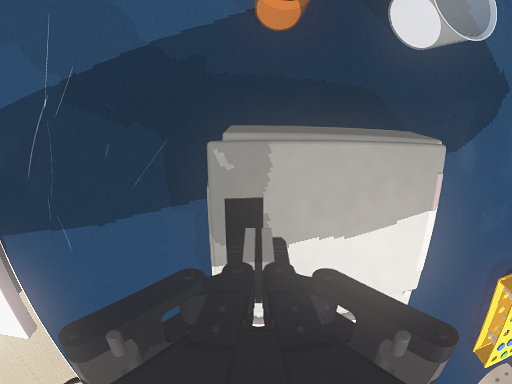

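The lid has been pushed down to a small angle. The fingers rest on it at the rear of the black pad (244,213). Next I press through the catch.

```bash
python3 -m creep '[[[-1,0,-0.3,0.5,0,0,0],[-1,0,-0.2,0.5,0,0,0],[-1,0,0,0.3,0,0,0],[-1,0,0,0,0,0,0]]]'
python3 -m creep '[[[-1,0,0,0.3,0,0,0],[-1,0,0,0.2,0,0,0],[-1,0,0,0.2,0,0,0],[-1,0,0,0,0,0,0]]]'
```

```text
clock: 4.7
position: [0.4996, 0.0003, 0.2333]
tool_rot: [-3.141, 0.0, 1.404]
force: [-0.3, 1.1, -0.2]
grip_width: -0.0003
finger_force: 0.0
clock: 5.2
position: [0.4999, 0.0005, 0.2292]
tool_rot: [3.14, 0.001, 1.404]
force: [-21.6, -0.9, 77.5]
grip_width: 0.0002
finger_force: 38.8
```

```bash
python3 -m creep '[[[-1,0,0,-1.5,0,0,0],[-1,0,0,-3,0,0,0],[-1,0,0,-4,0,0,0],[0,-5.3,1.2,-2,0,0,0],[0,-5.4,1.2,0,0,0,0],[0,0,0,0,0,0,0],[0,0,0,0,0,0,0]]]'
python3 - <<'E'
from workcell import bot, vision
from h import *
s=bot.observe()
f=vision.grab_frame("wrist");np.savez("w3.npz",**f,pos=s["position"],rot=s["tool_rot"])
t=vision.grab_frame("scene")
cv2.imwrite("pics/w3.png",np.vstack([f["image"],])); cv2.imwrite("pics/s3.png",cv2.resize(t["image"][150:270,230:390],None,fx=5,fy=5,interpolation=3))
o=np.array([.5440,-.0635]);R=np.array([[.9853,.1708],[-.1708,.9853]]);print((s["position"][:2]-o)@R*1000,s["position"][2]-.173)
E
```

```text
clock: 6.08
position: [0.5057, -0.1092, 0.3315]
tool_rot: [-3.141, -0.0, 1.403]
force: [0.4, 0.5, 0.1]
grip_width: 0.043
finger_force: 0.0
[-29.9771808  -51.53191669] 0.158516921846242
```

View pics/w3.png

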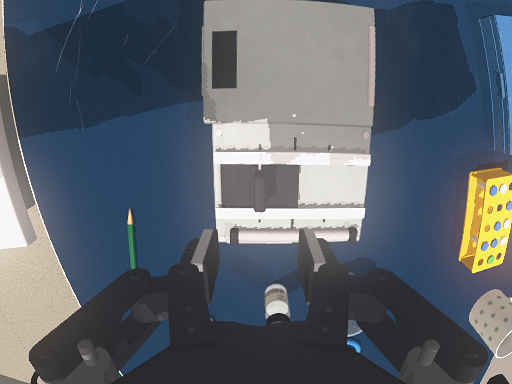

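View pics/s3.png

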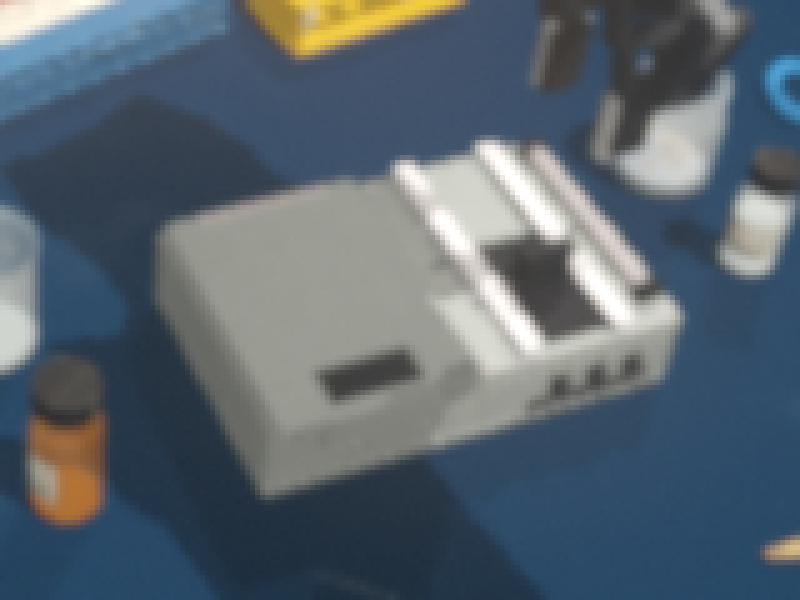

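The lid is flat and shut (scene crop, pad at (368,375)) and the shutter is still closed. In the wrist view the tab top is at (260,172)–(260,209). I'll check the tab position and height from the two wrist views.

Run:
```python
from h import *
w1,w3=load("w1"),load("w3")
def tab(w,r0,r1,c0,c1): # tab top: depth-highest pixels
    Z=[];U=[]
    for v in range(r0,r1):
        for u in range(c0,c1):
            p=wdep(w,u,v)
            if .076<p[2]<.09: U.append((u,v));Z.append(p)
    return np.mean(U,0),np.mean(Z,0),len(U)
o=np.array([.5440,-.0635]);R=np.array([[.9853,.1708],[-.1708,.9853]])
toR=lambda p:np.r_[(p[:2]-o)@R,p[2]]*1000
a=tab(w1,165,210,275,305);b=tab(w3,160,216,245,275)
print(a[0],toR(a[1]),a[2],b[0],toR(b[1]),b[2])
x,e=crosspoint([wray(w1,*a[0]),wray(w3,*b[0])]);print(toR(x),e)
x,e=crosspoint([wray(w1,399/1.5625,349/1.5625),wray(w3,218,243)]);print("corner",toR(x),e)
print("lid pad z",toR(wdep(w3,226,60)),toR(wdep(w3,300,80)))
```

```text
[288.26106195 186.90707965] [-30.67541284 -49.25683461  80.66203736] 226 [259.32150313 192.88517745] [-29.84885909 -49.30023043  80.70891039] 479
[-29.82457701 -51.64218514  72.96027764] [np.float64(9.697094650855525e-05), np.float64(9.697094650850055e-05)]
corner [ -69.42514246 -111.14301454   47.62671323] [np.float64(0.0001344742997251514), np.float64(0.0001344742997250195)]
lid pad z [-56.86009797  55.30426623  60.07314138] [ 2.65887621 39.35771454 58.77370474]
```

```bash
python3 -m creep '[[[0,0,0,4,0,0,0],[0,0,0,4,0,0,0],[0,0,0,1.5,0,0,0],[0,0,0,0,0,0,0]]]' 40
python3 -m creep '[[[-1,0,0,0,0,0,0],[-1,0,0,0,0,0,0],[-1,0,0,0,0,0,0],[-1,0,0,0,0,0,0],[-1,0,0,0,0,0,0]]]' 40
```

```text
clock: 6.68
position: [0.5059, -0.1086, 0.2365]
tool_rot: [-3.14, -0.0, 1.405]
force: [0.2, 0.4, -0.0]
grip_width: 0.0427
finger_force: 0.0
clock: 7.3
position: [0.5063, -0.1094, 0.238]
tool_rot: [3.139, 0.0, 1.403]
force: [-0.5, 0.3, 8.9]
grip_width: 0.0094
finger_force: 42.8
```

```bash
python3 -m creep '[[[-1,0,0.4,-0.1,0,0,0],[-1,0,0.5,0,0,0,0],[-1,0,0.5,0,0,0,0],[-1,0,0.5,0,0,0,0],[-1,0,0.5,0,0,0,0],[-1,0,0.4,0,0,0,0],[-1,0,0.2,0,0,0,0],[-1,0,0,0,0,0,0],[-1,0,0,0,0,0,0]]]'
python3 - <<'E'
from workcell import bot, vision
from h import *
s=bot.observe()
f=vision.grab_frame("wrist");np.savez("w4.npz",**f,pos=s["position"],rot=s["tool_rot"])
cv2.imwrite("pics/w4.png",cv2.resize(f["image"][90:310,150:400],None,fx=2.7,fy=2.7,interpolation=3))
o=np.array([.5440,-.0635]);R=np.array([[.9853,.1708],[-.1708,.9853]]);print((s["position"][:2]-o)@R*1000,s["position"][2]-.173)
E
```

```text
clock: 8.43
position: [0.5349, -0.1143, 0.238]
tool_rot: [-3.14, 0.0, 1.404]
force: [-7.0, 2.0, 4.9]
grip_width: 0.009
finger_force: 42.3
[ -0.25731295 -51.62003326] 0.06501575533197454
```

View pics/w4.png

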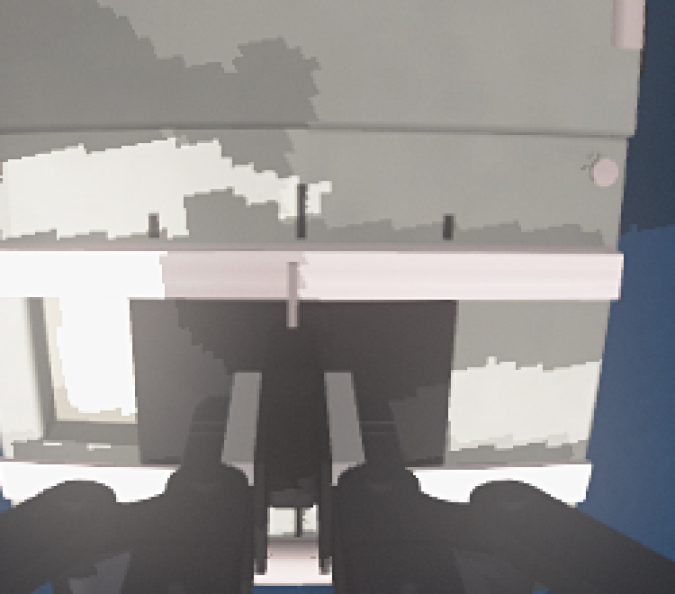

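The pointer, at about (292,290) in the crop, is just short of the long mark at (301,210). The marks are 148 px per 30 mm, so it's roughly 1–2 mm short. I'll nudge it 1.2 mm and hold.

```bash
python3 -m creep '[[[-1,0,0.12,0,0,0,0],[-1,0,0,0,0,0,0],[-1,0,0,0,0,0,0],[-1,0,0,0,0,0,0],[-1,0,0,0,0,0,0],[-1,0,0,0,0,0,0],[-1,0,0,0,0,0,0],[-1,0,0,0,0,0,0]]]'
python3 - <<'E'
from workcell import bot
print(bot.job_done())
E
```

```text
clock: 9.48
position: [0.5361, -0.1145, 0.238]
tool_rot: [-3.14, 0.0, 1.403]
force: [-7.5, 2.1, 4.7]
grip_width: 0.0089
finger_force: 42.3
the job is handed in; nothing more can be done
None
```

I pressed the lid fully shut, then slid the shutter to about half travel (within about 1 mm by the pointer); the gripper was still holding the tab with about 42 N at hand-in (9.5 s), and no verdict came back.

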